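Go along the row of stoppers and seat them

ROBOT

A 7-joint arm with a two-finger parallel gripper is mounted at the origin on the work surface. World frame = base frame: x ahead of the robot, y to its left, z up, the work surface at z = 0. Lengths are in m, angles in degrees, forces in N, time in s.
With the tool pointing down it reaches from about 0.35 to 0.775 m from the base axis. Payload 3.1 kg.
Tool frame: the origin (TCP) lies on the centre line of the jaws, within the pads' length; the fingertips stand 17 mm ahead of it and the grasp point (between the pads) lies 2 mm behind it (robot.tip_reach is the distance from the TCP to the fingertips, in m); z points along the fingers, y is the direction in which the jaws open and shut (so a half turn about z gives the same grasp; the last joint's range is limited). The gripper opens to 85 mm and grips with 20 to 120 N. Pads are 22 mm wide; open, the fingers measure 114 mm over their backs; the gripper's body (76 mm by 85 mm) begins 54 mm behind the grasp point. The pads swing forward as they close: fully open they stand 13 mm farther back than shut.
Start: joints at [74.215, 17.813, 0.802, 86.603, -0.252, 75.585, -1.558], TCP at [0.127, -0.535, 0.248] pointing down, gripper open.
Joint ranges: [-154.91, 154.91], [-16.99, 109.72], [-72.82, 74.43], [7.12, 147.25], [-82.49, 262.49], [11.32, 116.49], [-174.64, 174.64]. Speed limits (degrees/s): [159.86, 159.86, 180, 180, 180, 180, 180].

INTERFACE

Orientations are given as [roll, pitch, yaw] about the fixed x, y, z axes, in that order (R = Rz(yaw) Ry(pitch) Rx(roll)).
In Python, from station import robot, fingers, vision, workorder, recognise gives the robot as it stands. Calls block until the motion is done:
- robot.move_to(position, orientation): joint-space move of the TCP to a pose.
- robot.line_to(position, orientation=None, velocity=0.15, f_stop=None): straight line of the TCP; orientation=None keeps the orientation; velocity is the mean speed in m/s. With f_stop (N) it stops when the force on the tool has changed by that much, and returns True; else False.
- robot.move_j(angles): joint-space move.
- fingers.gripper_to(opening, force=None): opening from 0.0 (shut) to 1.0 (fully open); force is the grip in N (None keeps the last); returns when the fingers have stopped.
- robot.pause(seconds).
- robot.inverse_kinematics(position, orientation): joint angles nearest the present ones, or None.
- vision.grab_frame(name): name is "side" or "top" or "wrist"; returns the picture (384x512x3 uint8, red, green, blue); there is no depth.
- vision.calibration(name): a dict with "mtx" (3x3 intrinsics, pixels), "extrinsics" (4x4, takes a point from world to camera coordinates); the wrist camera has in their place "T_tool_cam" (4x4, takes a point from camera to tool coordinates, whose origin is the TCP and whose axes are the flange's). Camera axes: x right, y up, looking along -z (the intrinsics and any distortion apply to the point x, -y, -z); pixel columns grow to the right and rows downward; lengths in m; the calibration is good to about 2 mm. The wrist camera is an equidistant fisheye: a pixel r from the principal point sees the ray r / f radians off the axis. A picture is of the moment at which its call begins: read the wrist's pose just before it. calibration takes no time and is no camera call.
A pose or a line that the arm cannot do raises robot.PlanningError and nothing moves.
- workorder.close_job(): hands the job in, once; it reports no verdict.
Trained networks look in the newest picture that a camera, given by its name, has taken for a name from the list of things; names that differ only in an ending like _2 or _b are one class to them, and where a whole thing is asked for, a point or a joint stands for the part that bears it (a point fixed in the world has none). Each returns a list of dicts, best first, with "p" (0 to 1); they miss things now and then, are a little off and sometimes report something else, mostly with a low value. They report only what shows in the picture. A call takes as long as a camera call. They do not tell look-alikes from the thing itself.
- recognise(label, camera): "rect" ([centre column, centre row, width, height] in pixels, round what is visible of it).
Readings, each from a call of its own:
- robot.current_time_s(): time.
- robot.current_joint_positions(): joint angles.
- robot.current_dq(): joint speeds.
- robot.current_joint_torque(): joint torques, N m.
- robot.current_tool_pos(): TCP position.
- robot.current_eef_rot(): TCP orientation.
- robot.current_contact_force(): force on the tool from outside, world axes, zero at the start.
- robot.current_torque(): the same for the moment, N m.
- robot.current_finger_gap(): opening from 0.0 (shut) to 1.0 (fully open).
Only numpy, scipy, OpenCV 4.12 (cv2) and the standard library are available. Lean on these libraries where they do the work, as an engineer would, in place of code of your own. Each camera call takes 0.05 s, during which the arm holds its last target.

TASK

The stoppers on the nail-rusting tubes creep up: with closed fingertips, go along the row of six starting at the red-stoppered control, touching each stopper on top in turn, the black ones too even if they look home, and pressing it gently down until its collar sits fully home on the glass rim. Touch and press only: do not grip or lift a tube or stopper, do not press hard, and leave the open tubes and everything else on the bench where they stand.

Things in the scene. Friction and masses are not known exactly. Their poses are not given: they have to be found in the camera images.
- rack: white plastic tube rack, 92 x 245 mm and 117 mm high, held firmly to the bench by its suction feet, with two rows of six square pockets (26 mm, 38 mm apart along the rack, rows 40 mm apart). Origin: centre of its underside; its y axis runs along the rows; the stoppered row lies at x = -20 mm, the red stopper at y = +95 mm, then every 38 mm towards -y
- tube1: glass tube 1 of the row, 24 mm across, 125 mm long, standing loose in its pocket on the rack's 6 mm floor, with a nail inside and a red stopper (the control). Origin: centre of its underside, z axis up the tube; its glass rim is 125 mm above the origin
- stopper1_top (a point): centre of the flat top of tube 1's red stopper (the control): a collar 28 mm across and 9 mm thick over a plug in the glass. Stands 134 mm above the tube's origin when the collar is home on the rim, up to 142 mm when it has crept up. It slides straight down under about 3 N and stays where it is left; its soft rubber head gives about 1 mm per 3 N under the finger (5 mm at most) and springs back
- tube2: glass tube 2 of the row, 24 mm across, 125 mm long, standing loose in its pocket on the rack's 6 mm floor, with a nail inside and a black stopper. Origin: centre of its underside, z axis up the tube; its glass rim is 125 mm above the origin
- stopper2_top (a point): the same point on tube 2's black stopper, 134 mm above the tube's origin when home; same size and stiffness as stopper 1
- tube3: glass tube 3 of the row, 24 mm across, 125 mm long, standing loose in its pocket on the rack's 6 mm floor, with a nail inside and a black stopper. Origin: centre of its underside, z axis up the tube; its glass rim is 125 mm above the origin
- stopper3_top (a point): the same point on tube 3's black stopper, 134 mm above the tube's origin when home; same size and stiffness as stopper 1
- tube4: glass tube 4 of the row, 24 mm across, 125 mm long, standing loose in its pocket on the rack's 6 mm floor, with a nail inside and a black stopper. Origin: centre of its underside, z axis up the tube; its glass rim is 125 mm above the origin
- stopper4_top (a point): the same point on tube 4's black stopper, 134 mm above the tube's origin when home; same size and stiffness as stopper 1
- tube5: glass tube 5 of the row, 24 mm across, 125 mm long, standing loose in its pocket on the rack's 6 mm floor, with a nail inside and a black stopper. Origin: centre of its underside, z axis up the tube; its glass rim is 125 mm above the origin
- stopper5_top (a point): the same point on tube 5's black stopper, 134 mm above the tube's origin when home; same size and stiffness as stopper 1
- tube6: glass tube 6 of the row, 24 mm across, 125 mm long, standing loose in its pocket on the rack's 6 mm floor, with a nail inside and a black stopper. Origin: centre of its underside, z axis up the tube; its glass rim is 125 mm above the origin
- stopper6_top (a point): the same point on tube 6's black stopper, 134 mm above the tube's origin when home; same size and stiffness as stopper 1
- open_tube1: an unstoppered glass tube, 24 x 125 mm, loose in the rack's other row beside tube 2; to be left alone. Origin: centre of its underside
- open_tube2: another one, beside tube 5
- wash_bottle: white plastic wash bottle, yellow cap and spout, 62 mm across, 150 mm high; to be left alone. Origin: centre of its underside
- beaker: glass beaker, 74 mm across, 95 mm high; to be left alone. Origin: centre of its underside
- jar: amber jar with a black cap, 64 mm across, 110 mm high; to be left alone. Origin: centre of its underside
- spatula: steel double-ended laboratory spatula, 180 mm long, 5 mm thick, lying on the bench; to be left alone. Origin: its middle, x axis along it
- spare_stopper: a spare black stopper lying collar down on the bench, 28 mm across, 29 mm high; to be left alone. Origin: centre of its underside
Mind the look-alikes: they are no part of the job. What is shaped like the tube2 but yellow is not meant.

How it is judged:
By the outcome, as a careful person would: the job done as asked, in the order asked, and still so for the second after the job is handed in, with the robot touching nothing.
It also fails if it takes over 51 s, if anything falls off the work surface, if the arm or the gripper's body presses on something with over 40 N, if the wrist force passes 120 N, or if a joint passes its speed limit or range.

## Working session

There is one attempt and no reset: what is moved stays moved. The work goes in short steps, each a Python script; the robot and the scene stay as the last script left them, time stands still between calls to the robot, and variables do not carry over. Pictures are saved under pics/ and viewed, and the job is handed in when it is done.

```bash
ls; mkdir -p pics
python3 - <<'E'
from station import robot, fingers, vision, workorder, recognise
import cv2
print(robot.current_time_s(), robot.tip_reach, robot.current_eef_rot())
for n in ["side","top","wrist"]:
    im=vision.grab_frame(n); cv2.imwrite(f"pics/{n}0.png",cv2.cvtColor(im,cv2.COLOR_RGB2BGR))
    c=vision.calibration(n); print(n,{k:(v.round(4).tolist() if hasattr(v,'round') else v) for k,v in c.items()})
for n in ["side","top"]:
    for l in ["rack","tube1","tube2","stopper1_top","open_tube1"]:
        print(n,l,[(([round(x) for x in d["rect"]]),round(d["p"],2)) for d in recognise(l,n)])
print(robot.current_time_s())
E
```

```text
pics
0.0 0.017 [-1.79866255e+02  6.01503851e-03  1.34034190e+01]
side {'mtx': [[355.577, 0.0, 249.7785], [0.0, 355.577, 192.256], [0.0, 0.0, 1.0]], 'extrinsics': [[0.9562, -0.2916, -0.0235, -0.5329], [0.1597, 0.4531, 0.877, -0.2078], [-0.2451, -0.8424, 0.4798, -0.7065], [0.0, 0.0, 0.0, 1.0]]}
top {'mtx': [[352.824, 0.0, 248.8086], [0.0, 352.824, 189.4479], [0.0, 0.0, 1.0]], 'extrinsics': [[0.0273, -0.9995, 0.0128, -0.0214], [0.9956, 0.0283, 0.0898, -0.5568], [-0.0901, 0.0103, 0.9959, -1.0191], [0.0, 0.0, 0.0, 1.0]]}
wrist {'mtx': [[297.3186, 0.0, 254.0872], [0.0, 297.3186, 194.0649], [0.0, 0.0, 1.0]], 'T_tool_cam': [[-0.0003, 0.9475, 0.3197, 0.0824], [1.0, 0.0003, 0.0001, -0.0003], [-0.0, 0.3197, -0.9475, -0.1251], [0.0, 0.0, 0.0, 1.0]]}
side rack [([270, 254, 124, 113], 0.72)]
side tube1 [([181, 277, 24, 59], 0.92), ([251, 243, 14, 62], 0.79), ([268, 249, 13, 62], 0.78), ([225, 229, 18, 53], 0.65), ([192, 250, 22, 57], 0.6), ([235, 233, 12, 61], 0.59), ([284, 251, 15, 51], 0.56)]
side tube2 [([181, 277, 24, 59], 0.92), ([251, 243, 14, 62], 0.79), ([268, 249, 13, 62], 0.78), ([225, 229, 18, 53], 0.65), ([192, 250, 22, 57], 0.6), ([235, 233, 12, 61], 0.59), ([284, 251, 15, 51], 0.56)]
side stopper1_top [([300, 266, 14, 65], 0.64), ([223, 205, 13, 15], 0.63)]
side open_tube1 [([250, 208, 14, 12], 0.56), ([297, 232, 11, 16], 0.48)]
top rack [([288, 186, 92, 72], 0.96), ([274, 204, 7, 8], 0.27)]
top tube1 [([297, 190, 13, 14], 0.67), ([310, 182, 16, 13], 0.65), ([324, 174, 13, 11], 0.55), ([283, 196, 10, 13], 0.52), ([275, 244, 13, 10], 0.4)]
top tube2 [([297, 190, 13, 14], 0.67), ([310, 182, 16, 13], 0.65), ([324, 174, 13, 11], 0.55), ([283, 196, 10, 13], 0.52), ([275, 244, 13, 10], 0.4)]
top stopper1_top [([298, 188, 14, 14], 0.69), ([263, 211, 12, 12], 0.6)]
top open_tube1 [([299, 169, 11, 10], 0.5), ([267, 196, 8, 14], 0.42)]
0.65
```

Run:
```python
import cv2
s=cv2.imread("pics/side0.png");t=cv2.imread("pics/top0.png");w=cv2.imread("pics/wrist0.png")
cv2.imwrite("pics/side1.png",cv2.resize(s[170:330,150:350],None,fx=4,fy=3.75*1.0,interpolation=3)[:600])
cv2.imwrite("pics/top1.png",cv2.resize(t[130:270,210:380],None,fx=4,fy=4,interpolation=3))
```

```text
(no output)
```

View pics/side0.png

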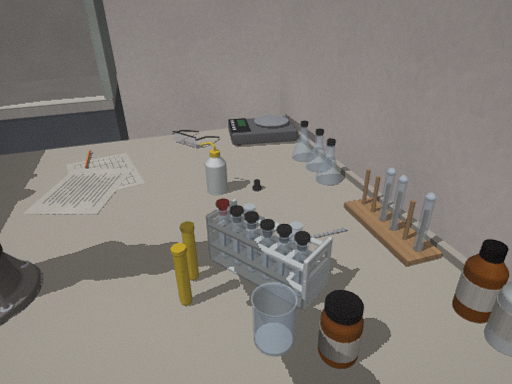

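View pics/top0.png

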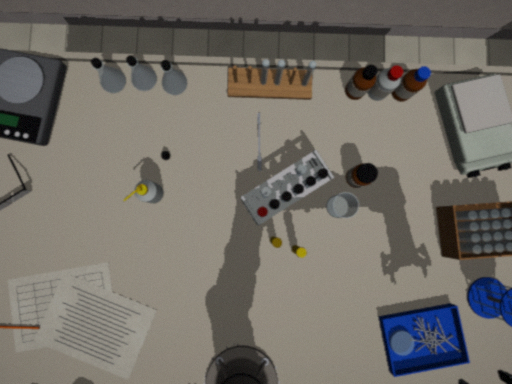

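View pics/wrist0.png

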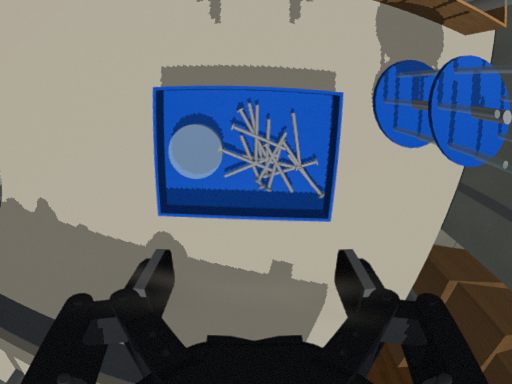

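```bash
sleep 1
```

```text
(no output)
```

View pics/side1.png

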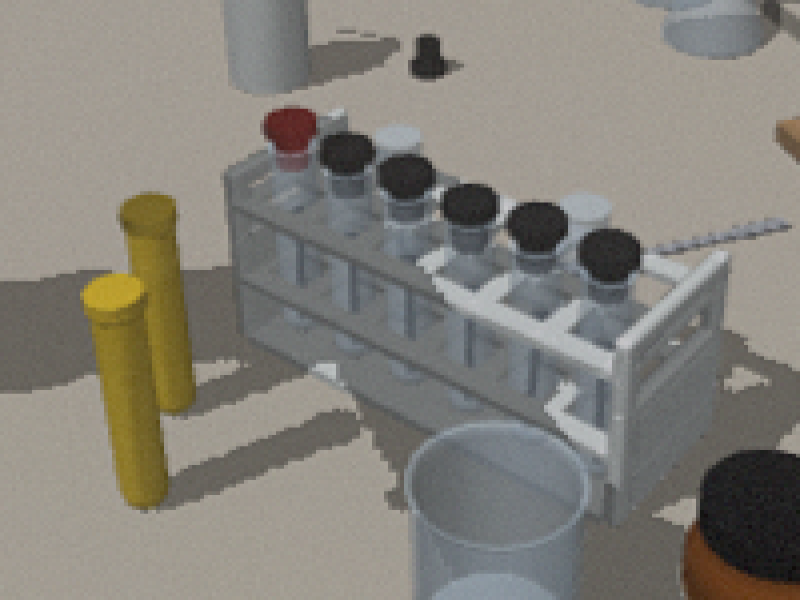

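View pics/top1.png

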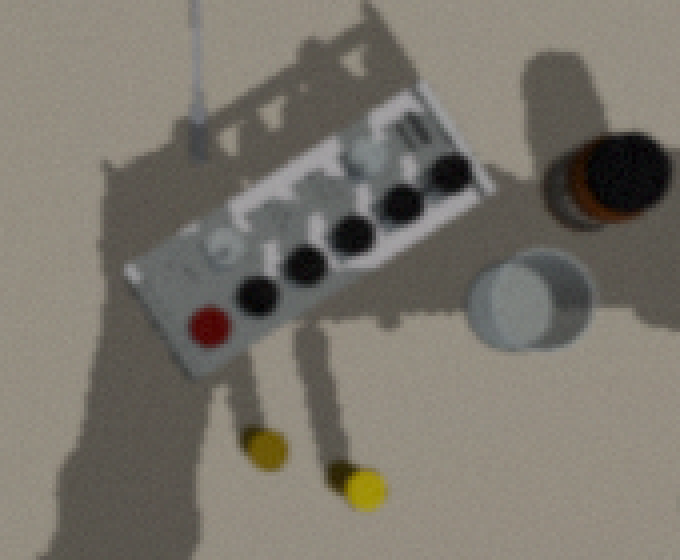

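The red control stopper is at about (262,212) in the top image. The five black ones follow along the row to about (323,173). The yellow capped tubes at (277,242) and (301,252) stand outside the rack, so they are the look-alikes and I'll ignore them. Next I'll locate the row using both fixed cameras.

```bash
cat > loc.py <<'E'
import numpy as np, cv2
from scipy.optimize import least_squares
from station import vision
def project(name,P):
    c=vision.calibration(name); P=np.atleast_2d(P)
    q=(c["extrinsics"][:3,:3]@P.T).T+c["extrinsics"][:3,3]
    q=q*[1,-1,-1]; k=c["mtx"]; return np.c_[k[0,0]*q[:,0]/q[:,2]+k[0,2],k[1,1]*q[:,1]/q[:,2]+k[1,2]]
def ray(name,uv,z):
    c=vision.calibration(name); k=c["mtx"]; R=c["extrinsics"][:3,:3]; t=c["extrinsics"][:3,3]
    o=-R.T@t; d=R.T@np.array([(uv[0]-k[0,2])/k[0,0],-(uv[1]-k[1,2])/k[1,1],-1]); return o+d*(z-o[2])/d[2]
def blobs(im,approx,half):
    out=[]
    for u,v in approx:
        x0,y0=int(u-half),int(v-half); p=im[y0:int(v+half)+1,x0:int(u+half)+1].astype(int)
        m=((p.max(2)<60)|((p[...,2]>1.8*p[...,1])&(p[...,2]>60))).astype(np.uint8)
        n,l,s,c=cv2.connectedComponentsWithStats(m); i=1+np.argmax(s[1:,4]); out.append([x0+c[i][0],y0+c[i][1],s[i,4],s[i,2],s[i,3]])
    return np.array(out)
E
python3 - <<'E'
from loc import *
np.set_printoptions(precision=4,suppress=True)
t=cv2.imread("pics/top0.png");s=cv2.imread("pics/side0.png")
ta=[(210+a/4,130+b/4) for a,b in [(209,327),(257,297),(305,265),(353,236),(402,205),(450,174)]]
b=blobs(t,ta,5); print(b)
P=np.array([ray("top",q,0.143) for q in b[:,:2]]); print(P, np.linalg.norm(np.diff(P,axis=0),axis=1))
sa=np.array([(150+a/4,170+c/3.75) for a,c in [(290,124),(347,148),(405,172),(470,200),(538,222),(610,250)]])
for z in (.140,.148): print(z,project("side",np.c_[P[:,:2],np.full(6,z)])-sa)
def f(p):
    u=np.array([np.cos(p[2]),np.sin(p[2])]); c=p[:2]+np.outer(np.arange(6)-2.5,u)*.038
    return (project("top",np.c_[c,np.full(6,.143)])-b[:,:2]).ravel()
d=P[-1]-P[0]
r=least_squares(f,[*P[:,:2].mean(0),np.arctan2(d[1],d[0])]); print(r.x,np.degrees(r.x[2]),r.fun.reshape(-1,2))
u=np.array([np.cos(r.x[2]),np.sin(r.x[2])]); c=r.x[:2]+np.outer(np.arange(6)-2.5,u)*.038; print(c); np.save("c.npy",c)
from station import robot
yaw=np.degrees(r.x[2]); 
for i in range(6):
  for y in (yaw,yaw-180,yaw+180): print(i,y,robot.inverse_kinematics([*c[i],.17],[180,0,y]))
E
```

```text
[[262.0694 211.2639  72.       9.      10.    ]
 [273.8148 203.6049  81.      11.      10.    ]
 [285.9241 196.2405  79.      11.      11.    ]
 [297.5802 188.5185  81.      10.      10.    ]
 [310.0349 180.6395  86.      11.      10.    ]
 [321.8471 173.1176  85.      11.      10.    ]]
[[ 0.4904 -0.0408  0.143 ]
 [ 0.5112 -0.0711  0.143 ]
 [ 0.5314 -0.1025  0.143 ]
 [ 0.5526 -0.1328  0.143 ]
 [ 0.5744 -0.1654  0.143 ]
 [ 0.5953 -0.1964  0.143 ]] [0.0368 0.0373 0.037  0.0392 0.0374]
0.14 [[ 0.1029  1.5293]
 [-0.4163  0.7247]
 [-0.5191  0.6082]
 [-1.1161 -0.564 ]
 [-0.7095  0.8784]
 [-0.8967  0.8476]]
0.148 [[-0.1344 -1.8637]
 [-0.5853 -2.7363]
 [-0.6121 -2.9267]
 [-1.1208 -4.1714]
 [-0.6095 -2.81  ]
 [-0.6823 -2.9204]]
[ 0.5426 -0.1182 -0.9774] -56.00279878743251 [[-0.5498  0.3285]
 [-0.0728  0.1919]
 [-0.0188 -0.2014]
 [ 0.4296 -0.1998]
 [ 0.0212 -0.004 ]
 [ 0.1974 -0.1284]]
[[ 0.4895 -0.0394]
 [ 0.5107 -0.0709]
 [ 0.532  -0.1024]
 [ 0.5532 -0.1339]
 [ 0.5745 -0.1654]
 [ 0.5957 -0.1969]]
0 -56.00279878743251 [  26.3314   16.8327  -29.029   101.6654    9.0101   63.8002 -151.6528]
0 
[... 794 characters left out ...]
 -236.0027987874325 [ 41.9478  29.3078 -43.3222  89.219   20.9592  69.8672  29.0013]
3 123.99720121256749 [ 41.9478  29.3078 -43.3222  89.219   20.9592  69.8672  29.0013]
4 -56.00279878743251 [  23.5002   27.0211  -13.0983   85.2056    6.3533   68.5005 -136.5496]
4 -236.0027987874325 [ 43.0488  32.8712 -43.7794  84.3737  23.2449  72.0828  30.6897]
4 123.99720121256749 [ 43.0488  32.8712 -43.7794  84.3737  23.2449  72.0828  30.6897]
5 -56.00279878743251 [  23.4582   30.1665  -10.2902   79.9989    5.4706   70.3196 -133.3126]
5 -236.0027987874325 [ 41.9925  35.526  -40.9055  79.1492  23.3359  73.8527  33.9598]
5 123.99720121256749 [ 41.9925  35.526  -40.9055  79.1492  23.3359  73.8527  33.9598]
```

Run:
```python
from loc import *
from station import robot, fingers
c=np.load("c.npy")
fingers.gripper_to(0.0,20)
print(robot.current_time_s())
m=c[0]-0*c[0]
robot.move_to([*m,.26],[180,0,124.0]); print(robot.current_time_s(),robot.current_tool_pos(),robot.current_contact_force(),robot.current_finger_gap())
np.save("pose.npy",np.r_[robot.current_tool_pos(),robot.current_eef_rot()])
im=vision.grab_frame("wrist"); cv2.imwrite("pics/wrist2.png",im[...,::-1])
```

```text
1.4167
3.6167 [ 0.48944297 -0.04121086  0.25976473] [ 0.66684044  0.2299018  -1.09311896] 0.0013510232584463431
```

View pics/wrist2.png

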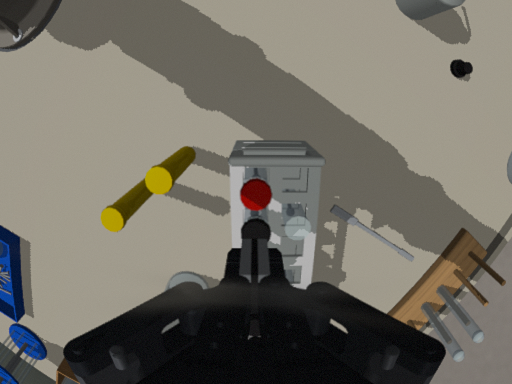

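The wrist view shows the red stopper at about (256,195), stopper 2 just ahead of the fingertips, and the row aligned with the tool. I'll check the red stopper's position against this view.

```bash
cat >> loc.py <<'E'
from scipy.spatial.transform import Rotation as Ro
def wray(uv,pose,z):
    c=vision.calibration("wrist"); k=c["mtx"]; d=(np.array(uv)-k[:2,2])/k[0,0]; th=np.hypot(*d)
    e=np.array([d[0]/th*np.sin(th),-d[1]/th*np.sin(th),-np.cos(th)]) if th>0 else np.array([0,0,-1.])
    R=Ro.from_euler("xyz",pose[3:],degrees=True).as_matrix(); T=c["T_tool_cam"]
    o=R@T[:3,3]+pose[:3]; d=R@T[:3,:3]@e; return o+d*(z-o[2])/d[2]
E
python3 - <<'E'
from loc import *
im=cv2.imread("pics/wrist2.png"); p=im[160:225,220:290].astype(int)
m=((p[...,2]>2.5*p[...,1])&(p[...,2]>100)); y,x=np.nonzero(m); uv=(x.min()+x.max())/2+220,(y.min()+y.max())/2+160
print(uv,x.min(),x.max(),y.min(),y.max(),np.load("pose.npy"))
for z in (.14,.148): print(wray(uv,np.load("pose.npy"),z))
print(np.load("c.npy")[0])
E
```

```text
(np.float64(251.5), np.float64(202.0)) 21 42 34 50 [ 4.89442967e-01 -4.12108568e-02  2.59764725e-01 -1.79956967e+02
  1.61659310e-02  1.23811021e+02]
[ 0.4917772  -0.04862184  0.14      ]
[ 0.49021187 -0.04613381  0.148     ]
[ 0.4894625  -0.03939499]
```

Run:
```python
from loc import *
im=cv2.imread("pics/wrist2.png"); p=im[165:225,225:290].astype(int)
m=((p[...,2]>2*p[...,1])&(p[...,2]>50)).astype(np.uint8)
n,l,s,c=cv2.connectedComponentsWithStats(m); print(s,c)
i=1+np.argmax(s[1:,4]); uv=s[i,:2]+s[i,2:4]/2-.5+[225,165]; print(uv)
for z in (.14,.148): print(wray(uv,np.load("pose.npy"),z))
cv2.imwrite("pics/w2c.png",cv2.resize(im[150:270,200:320],None,fx=4,fy=4,interpolation=3))
```

```text
[[   0    0   65   60 3143]
 [  16   14   30   32  757]] [[32.38816417 29.50365892]
 [30.38837517 29.48480845]]
[255.5 194.5]
[ 0.49081989 -0.04090336  0.14      ]
[ 0.48928584 -0.03866757  0.148     ]
```

View pics/w2c.png

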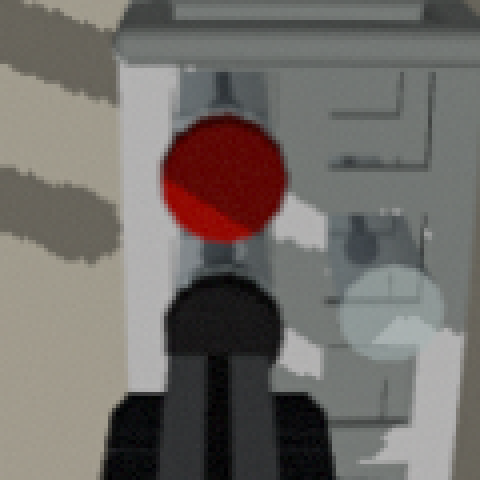

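```bash
cat > press.py <<'E'
import numpy as np
from station import robot
c=np.load("c.npy"); O=[180,0,124.0]; T=robot.tip_reach
def press(i,fs=6.0,v=0.012,zend=0.1365,top=0.155):
    robot.line_to([*c[i],top+T],O,velocity=0.12); robot.pause(0.25)
    f0=robot.current_contact_force()
    hit=robot.line_to([*c[i],zend+T],O,velocity=v,f_stop=fs)
    p=robot.current_tool_pos(); f=robot.current_contact_force()
    robot.pause(0.15); p2=robot.current_tool_pos(); f2=robot.current_contact_force()
    print(i+1,hit,"tip z %.4f -> %.4f"%(p[2]-T,p2[2]-T),"xy err",np.round((p2[:2]-c[i])*1000,1),"df",np.round(f-f0,1),np.round(f2-f0,1),"t",robot.current_time_s(),flush=True)
def up(i,z=0.165):
    robot.line_to([*c[i],z+T],O,velocity=0.1)
E
python3 - <<'E'
from press import *
press(0)
E
```

```text
1 True tip z 0.1382 -> 0.1384 xy err [0.7 0.1] df [-1.8 -0.   5. ] [-1.3 -0.5  4.4] t 6.2833
```

```bash
cat >> press.py <<'E'
def confirm(i,d=0.0007):
    p=robot.current_tool_pos(); a=robot.current_contact_force()[2]
    robot.line_to([*c[i],p[2]-d-0.0003],O,velocity=0.01); robot.pause(.15)
    q=robot.current_tool_pos(); b=robot.current_contact_force()[2]
    print("  dz %.2f mm dF %.2f  tip %.4f F %.1f"%((q[2]-p[2])*1e3,b-a,q[2]-T,b),flush=True)
E
python3 - <<'E'
from press import *
confirm(0); up(0); robot.pause(.1)
print(robot.current_contact_force(), robot.current_time_s())
E
```

```text
dz -0.26 mm dF 0.51  tip 0.1381 F 5.7
[-0.39728316 -0.80238633  0.31810938] 7.2083
```

Stopper 1 is home: the tip stopped at 0.138 m and the force rose with further depth, which is rubber compression rather than sliding. Now stopper 2.

Run:
```python
from press import *
im=None
press(1,fs=7.0); confirm(1,.0012); up(1)
from station import vision; import cv2
cv2.imwrite("pics/side3.png",vision.grab_frame("side")[...,::-1]); 
print(robot.current_time_s())
s=cv2.imread("pics/side3.png"); cv2.imwrite("pics/side4.png",cv2.resize(s[170:320,180:340],None,fx=5,fy=4,interpolation=3))
```

```text
2 True tip z 0.1381 -> 0.1383 xy err [1.1 0.1] df [-1.8  1.6  5.5] [-1.1  0.6  5.2] t 9.5083
  dz -0.40 mm dF -0.09  tip 0.1379 F 6.0
10.3917
```

View pics/side4.png

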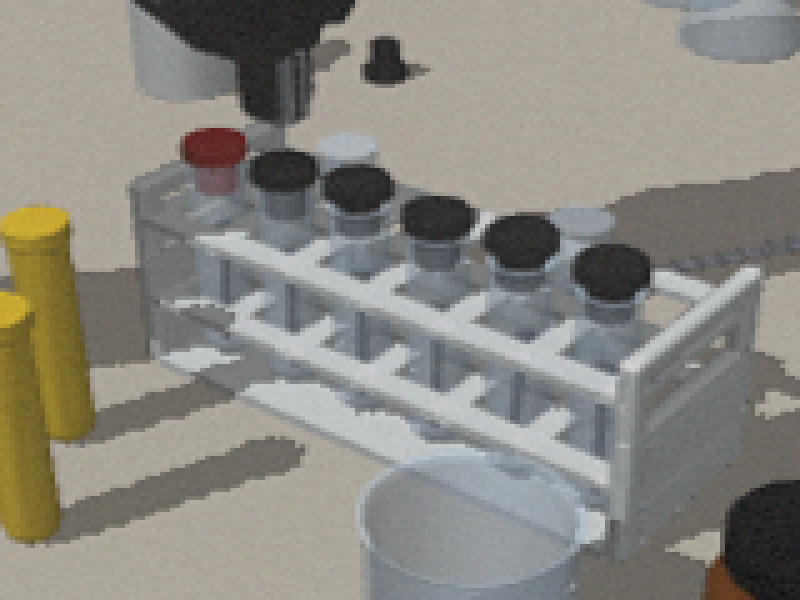

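The side view shows stoppers 1 and 2 (at crop positions (213,145) and (285,170)) seated, and the tubes undisturbed. I'll carry on along the row.

Run:
```python
from press import *
for i in (2,3):
    press(i,fs=7.0); confirm(i,.0012); up(i)
```

```text
3 True tip z 0.1382 -> 0.1383 xy err [1.1 0.1] df [-0.9 -0.2  5.5] [-0.8  0.3  4. ] t 12.7083
  dz -0.39 mm dF 2.26  tip 0.1379 F 6.6
4 False tip z 0.1379 -> 0.1379 xy err [1. 0.] df [-0.4  0.5  6.7] [-0.8  0.1  8.3] t 16.1083
  dz -0.05 mm dF -0.30  tip 0.1378 F 7.6
```

Run:
```python
from press import *
for i in (4,5):
    press(i,fs=7.0); confirm(i,.0012); up(i)
robot.line_to([*c[5],.28],O,velocity=.2)
robot.move_to([0.40,-0.40,.30],O)
from station import vision; import cv2
for n in ("side","top"): cv2.imwrite(f"pics/{n}5.png",vision.grab_frame(n)[...,::-1]) 
print(robot.current_time_s())
s=cv2.imread("pics/side5.png"); cv2.imwrite("pics/side6.png",cv2.resize(s[185:285,190:330],None,fx=5.7,fy=5.7,interpolation=3))
a=cv2.imread("pics/side0.png"); cv2.imwrite("pics/side7.png",cv2.resize(a[185:285,190:330],None,fx=5.7,fy=5.7,interpolation=3))
```

```text
5 True tip z 0.1383 -> 0.1384 xy err [1. 0.] df [-1.3  0.3  5.1] [-1.1 -0.7  6.1] t 19.2833
  dz -0.33 mm dF 0.33  tip 0.1380 F 6.2
6 True tip z 0.1384 -> 0.1385 xy err [1. 0.] df [-1.2  0.9  5.5] [-1.6 -0.2  6. ] t 22.5
  dz -0.32 mm dF 0.49  tip 0.1381 F 6.1
25.1667
```

View pics/side6.png

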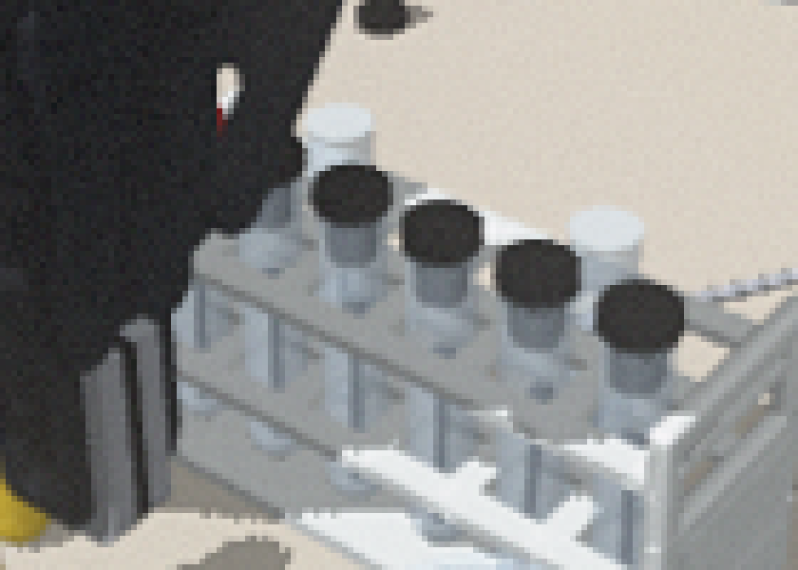

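View pics/side7.png

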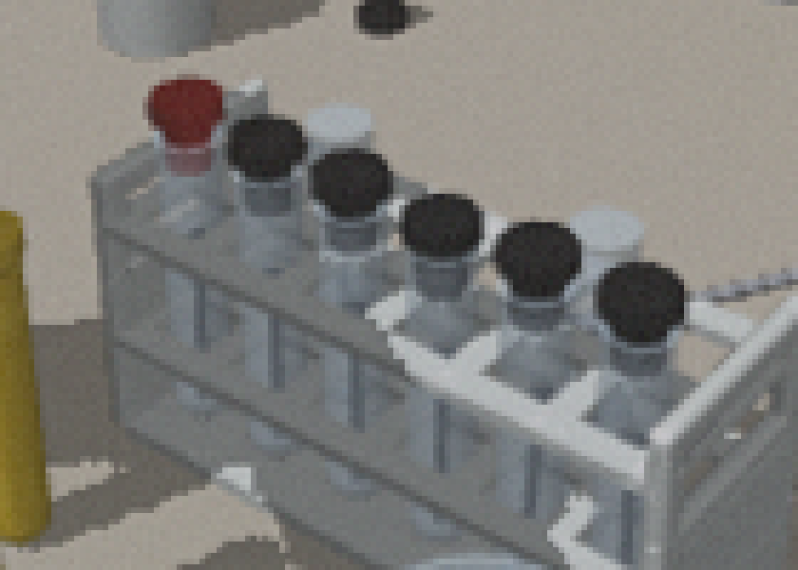

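View pics/top5.png

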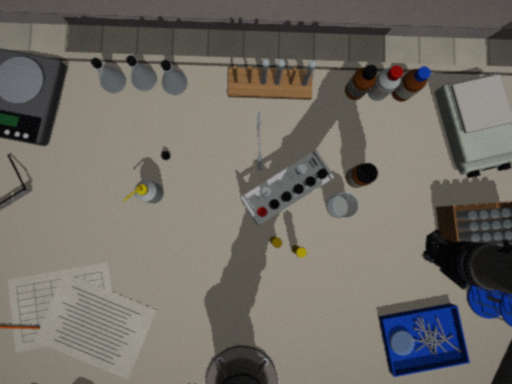

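Stoppers 3–6 now sit on their rims. The arm hides 1 and 2 in this view, so I'll move it clear and check them before closing.

Run:
```python
from press import *
robot.move_to([0.127,-0.535,.30],[180,0,60])
from station import vision; import cv2
cv2.imwrite("pics/side8.png",vision.grab_frame("side")[...,::-1]) 
print(robot.current_time_s())
s=cv2.imread("pics/side8.png"); cv2.imwrite("pics/side9.png",cv2.resize(s[185:285,190:330],None,fx=5.7,fy=5.7,interpolation=3))
from loc import project
print(project("side",np.c_[c,np.full(6,.140)]))
```

```text
26.3833
[[222.01770178 204.33548337]
 [236.06275237 210.19039963]
 [250.9845176  216.41078918]
 [266.86773099 223.03197461]
 [283.80840873 230.09398189]
 [301.91579232 237.64235019]]
```

View pics/side9.png

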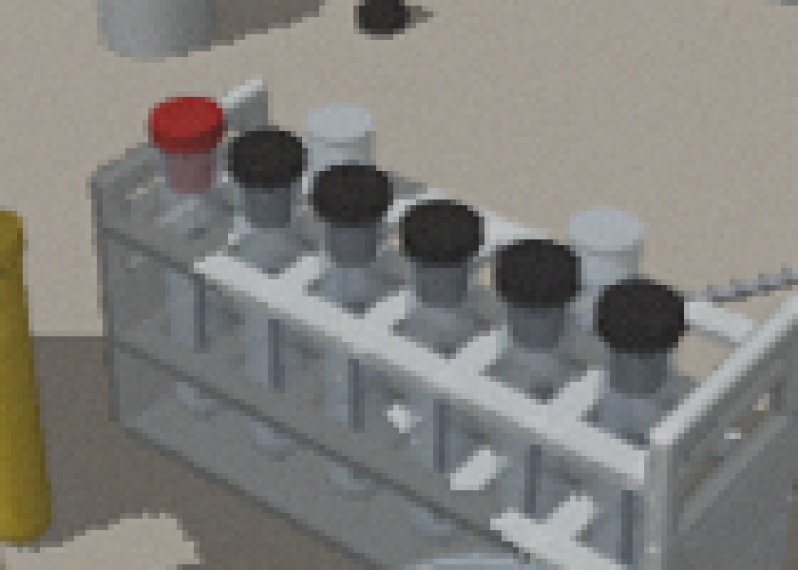

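View pics/side8.png

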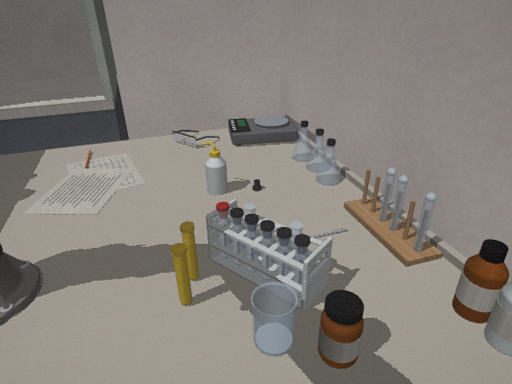

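All six collars now sit on their rims in an even line, from red at crop (187,122) to stopper 6 at (640,310). Nothing else has moved and the arm is clear, so I'll hand in.

```bash
python3 -c "
from station import workorder,robot
workorder.close_job(); print(robot.current_time_s())"
```

```text
the job is handed in; nothing more can be done
the job is handed in; nothing more can be done
```

I pressed all six stoppers home in order, from the red control to tube 6, with closed fingertips, and handed the job in at about 26 s of the 51 s allowed.

- **Pressing:** each press took roughly 6–8 N. Every press ended with the fingertips at 0.138 m, which puts the unloaded top at about 0.140 m, the home height.
- **Final side view:** all six collars sit on their rims. The open tubes, yellow look-alikes and other bench items show no visible change, and the arm is clear.
- **Weaker check:** after each stop I pressed about 0.3 mm further to see the force rise. For stoppers 2 and 4 it gave no clear rise, because the force reading is noisy by about 1 N. For those two I relied on the fingertip height and the side view.
- **Stopper 4:** its press ran to its depth limit instead of stopping on force. It ended at the same depth as the others, with about 8 N.

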